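Slide the bill clipboard over the edge and tray it

ROBOT

A 6-joint arm with a two-finger parallel gripper is mounted at the origin on a cart in front of the work surface, level with it; the furniture and walls round the work are solid. World frame = base frame: x ahead of the robot, y to its left, z up, the work surface at z = 0. Lengths are in m, angles in rad, forces in N, time in s.
With the tool pointing down it reaches from about 0.25 to 0.775 m from the base axis. Payload 4 kg.
Tool frame: the origin (TCP) lies midway between the tips of the shut fingers; the grasp point (between the pads) lies 19 mm behind it; z points along the fingers, y is the direction in which the jaws open and shut (so a half turn about z gives the same grasp; the last joint's range is limited). The gripper opens to 94 mm and grips with 3 to 60 N. Pads are 16 mm wide; open, the fingers measure 119 mm over their backs; the gripper's body (75 mm by 177 mm) begins 78 mm behind the grasp point.
Start: joints at [1.152, 0.087, 1.371, -0, 1.684, -0.103], TCP at [0.171, 0.523, 0.206] pointing down, gripper open.
Joint ranges: [-3.1, 3.1], [-0.76, 2.03], [0.27, 2.55], [-1.08, 4.22], [0.17, 2.65], [-2.57, 2.57]. Speed limits (rad/s): [2.79, 2.79, 3.14, 3.14, 3.14, 3.14].

INTERFACE

Orientations are given as [roll, pitch, yaw] about the fixed x, y, z axes, in that order (R = Rz(yaw) Ry(pitch) Rx(roll)).
In Python, from bench import robot, cams gives the robot as it stands.
- The arm moves only by the tool step_arm, never from a script. Its argument "plan" is a list that holds one entry, the list of rows, each a list of 5 numbers: the shift along the world's x, y, z in mm, then the turn about the world's z in rad, then the opening in per cent of the stroke, from 0 (shut) to 100 (fully open). In form: [[[tx, ty, tz, turn, fingers], ...]]. A call has 1 to 8 rows; each row is the pose to reach, as a shift and turn from the pose commanded when the call began; what a row does not reach only later rows make up. A row lasts 1/12 s, in which the tool goes at most 41.7 mm and 7.16 degrees, less where a joint would pass 70% of its speed; a pose out of reach is approached as far as the arm can. A call with a gripper value outside its range is refused whole. The fingers move at their own pace and stop on an object; the grip force is fixed at half the most. Time passes only in rows, so rows that repeat a pose let the fingers close. It gives the time, the measured TCP pose, the force and the opening at its end, in the units of the state.
- robot.get_obs(): the state, without advancing time (a new reading comes with each control period).
- cams.snapshot(name): name is "scene" or "top"; returns a dict with "frame" (400x640x3 uint8, red, green, blue), "camera_matrix" (3x3 intrinsics, pixels), "origin" and "attitude" of the camera in the world. Camera axes: x right, y down, z forward; pixel columns grow to the right and rows downward; lengths in m; the calibration is good to about 2 mm. A picture is of the moment at which its call begins. There is no depth.
- robot.close_job(): hands the job in, once; it reports no verdict.
The state is a dict: "time": time; "joint_positions": joint angles; "qvel": joint speeds; "joint_torque": joint torques, N m; "tool_pos": TCP position; "ee_rot": TCP orientation; "wrist_force": force on the tool from outside, world axes, zero at the start; "wrist_torque": the same for the moment, N m; "width": finger opening in m.
Only numpy, scipy, OpenCV 4.12 (cv2) and the standard library are available. Lean on these libraries where they do the work, as an engineer would, in place of code of your own. Each camera call takes 0.05 s, during which the arm holds its last target. There are 200 camera calls.

TASK

Slide the long thin wooden clipboard along the stand to the left edge until about a third of its length, the plain end without the clip, sticks out over the edge. Then pinch it by that overhanging part, lift it off there, and lay it flat, clip side up, inside the shallow wooden bill tray, letting go of it only once it is down in the tray.

Things in the scene. Friction and masses are not known exactly. Their poses are not given: they have to be found in the camera images.
- clipboard: long thin light-wood clipboard, 60 (x) by 180 (y) by 6 mm, 90 g, loose, flat on the stand, clip side up, long side roughly along world y. Origin: centre of its underside; z up; +y points to the plain end, nearer the left edge. A 44 mm wide steel clip covers the last 26 mm at the -y end, rising to 13 mm; else its top is flat. Felt-backed: slides easily under fingertips pressed on its top
- plain_end (a point): middle of the clipboard's plain end face: 90 mm along +y from the origin, 3 mm above the underside
- bill_tray: shallow open wooden tray, fixed to the stand, outside 160 mm (its x) by 230 mm (its y), 14 mm high; walls and floor 5 mm thick, so inside 150 x 220 mm and 9 mm deep. Origin: centre of its underside; long side along its y, roughly along world y; z up
- left_edge (a point): point on the left edge of the stand's top (z = 0). The edge is straight along world x; beyond it (greater y) is open air down to the floor. The top is 30 mm thick
Mind the look-alikes: they are no part of the job. What is shaped like the clipboard but blue is not meant.

How it is judged:
On the way, in this order (a step that is already met when the one before it is completed fails the run):
1. the clipboard lies flat on the stand with its plain end at least 35 mm past the left edge (world y of plain_end above 0.405 m and height (world z) of clipboard between -0.004 and 0.005 m and angle between clipboard's own z axis and vertical below 0.08 rad), for 0.3 s.
2. it is pinched by the overhanging half (at least 15 mm on the plain-end side of its middle) and lifted there, its plain end still past the edge (height (world z) of clipboard above 0.012 m and world y of plain_end above 0.37 m and y of the grasp point in the frame of clipboard above 0.015 m and contact force between the fingers and clipboard above 0.5 N), for 0.05 s.
At the end, for the whole second after the job is handed in: the clipboard lies flat (within 4.5 degrees), clip side up, on the floor of the tray inside its walls (middle within 50 mm across and 30 mm along of the tray's middle, underside within 4 mm of the floor), released and at rest (x of clipboard in the frame of bill_tray between -0.05 and 0.05 m and y of clipboard in the frame of bill_tray between -0.03 and 0.03 m and z of clipboard in the frame of bill_tray between 0.002 and 0.009 m and angle between clipboard's own z axis and vertical below 0.08 rad and linear speed of clipboard below 0.02 m/s and contact force between the fingers and clipboard below 0.05 N); the robot touches nothing.
It fails at once if the clipboard is let go or dropped from more than 50 mm above the stand (height (world z) of clipboard above 0.05 m and contact force between the fingers and clipboard below 0.05 N).
It fails at once if the clipboard falls off the stand (height (world z) of clipboard below -0.06 m).
It also fails if it takes over 58 s, if anything falls off the work surface, if the arm or the gripper's body presses on something with over 40 N, if the wrist force passes 120 N, or if a joint passes its speed limit or range.

## Working session

There is one attempt and no reset: what is moved stays moved. The work goes in short steps, Python scripts to look and compute and a tool call to move; the robot and the scene stay as the last step left them, time stands still between calls to the robot, and variables do not carry over. Pictures are saved under pics/ and viewed, about 8 in all and at most 12, crops included, and the job is handed in when it is done.

Besides the shell and the picture viewer there is one more tool, called after "Emit:" as name([rows], argument=value, ...), one row to a line, values as JSON. step_arm: Moves the arm, as the interface text tells. Its arguments: {"type":"object","properties":{"plan":{"type":"array"}},"required":["plan"]}

```bash
mkdir -p pics; cat > h.py <<'E'
import numpy as np, cv2
from bench import robot, cams
def snap(n,f):
    s=cams.snapshot(n); cv2.imwrite('pics/'+f,s['frame'][:,:,::-1]); return s
def rot(a):
    a=np.array(a,float)
    if a.shape==(3,3): return a
    from scipy.spatial.transform import Rotation as R
    return R.from_euler('xyz',a).as_matrix() if a.size==3 else R.from_quat(a).as_matrix()
def px2w(s,u,v,z):
    d=rot(s['attitude'])@np.linalg.inv(s['camera_matrix'])@[u,v,1]; o=np.array(s['origin'])
    return o+d*(z-o[2])/d[2]
def w2px(s,p):
    c=np.array(s['camera_matrix'])@(rot(s['attitude']).T@(np.array(p)-s['origin'])); return c[:2]/c[2]
E
python3 - <<'E'
from h import *
a=snap('top','t0.png'); b=snap('scene','s0.png')
for s in(a,b): print(s['camera_matrix'],s['origin'],s['attitude'])
print(robot.get_obs())
E
```

```text
[[491.94492334   0.         324.76655304]
 [  0.         491.94492334 192.17930684]
 [  0.           0.           1.        ]] [0.25134658 0.08689266 1.19031754] [-2.96033714 -0.01798152 -1.5600579 ]
[[485.9130016    0.         316.00976767]
 [  0.         485.9130016  203.27632145]
 [  0.           0.           1.        ]] [-0.10038587 -0.27807306  1.06513291] [-2.56975003  0.00761847 -1.03820776]
{'time': 0.1, 'joint_positions': array([ 1.15193158e+00,  8.78708652e-02,  1.37205190e+00, -3.06234771e-05,
        1.68359838e+00, -1.03113983e-01]), 'qvel': array([-0.00132377, -0.00124234, -0.00491306, -0.00096705,  0.00018635,
       -0.00096812]), 'joint_torque': array([ 1.90256127e-03, -3.41252375e+01, -3.03301585e+01,  7.19815842e-02,
        3.04627733e-02, -1.01890757e-04]), 'tool_pos': array([0.17061799, 0.52236363, 0.20445279]), 'ee_rot': array([-3.13967127e+00, -1.68228086e-04,  2.82583831e+00]), 'wrist_force': array([-0.08892973,  0.23668229,  0.8977471 ]), 'wrist_torque': array([ 0.05892869, -0.02965944,  0.03397582]), 'width': 0.09437236474392191}
```

View pics/t0.png

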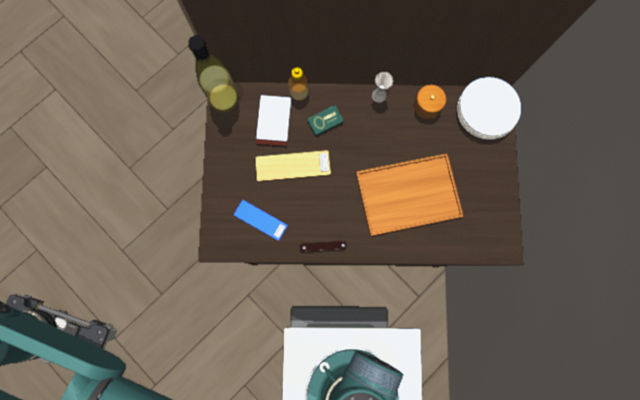

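View pics/s0.png

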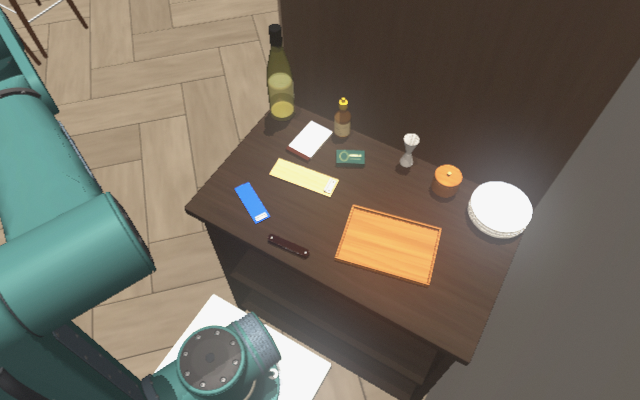

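The top view shows the stand from about (200,85) to (522,265), with image left = +y. Candidates for the clipboard are the light-wood board with a clip at (293,166), the blue board at (260,220) and the white notepad at (273,120). I choose the light-wood one. The tray is at (410,195), and I'll check the choice in a close crop.

```bash
python3 - <<'E'
from h import *
s=snap('top','t1.png'); f=s['frame'][:,:,::-1]
c=cv2.resize(f[75:275,195:475],None,fx=2.8,fy=2.8,interpolation=cv2.INTER_CUBIC); cv2.imwrite('pics/c1.png',c)
hsv=cv2.cvtColor(f,cv2.COLOR_BGR2HSV)
print(hsv[166,280],hsv[195,410])
E
```

```text
[ 26  97 242] [ 16 170 237]
```

View pics/c1.png

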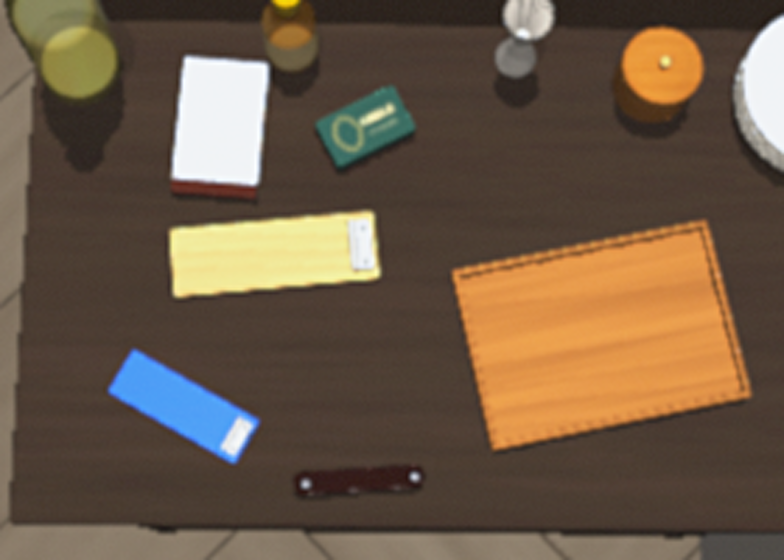

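The crop shows the yellow clipboard with corners (170,228), (374,211), (380,278), (174,297) and its steel clip on the right, so the plain end faces the left edge. The tray corners are (453,270), (706,221), (750,397), (493,449).

```bash
cat >> h.py <<'E'
def pts(s,L,z,k=2.8,o=(195,75)):
    return np.array([px2w(s,(u+.5)/k-.5+o[0],(v+.5)/k-.5+o[1],z)[:2] for u,v in L])
def quad(P):
    (c,sz,a)=cv2.minAreaRect((P*1000).astype(np.float32)); return c,sz,a
E
python3 - <<'E'
from h import *
s=cams.snapshot('top')
P=pts(s,[(170,228),(374,211),(380,278),(174,297)],.006)
print('clip',P.round(4),P.mean(0),np.linalg.norm(P-np.roll(P,-1,0),axis=1)); d=P[[0,3]].mean(0)-P[[1,2]].mean(0);print('dir',np.degrees(np.arctan2(*d[::-1])),P[[0,3]].mean(0))
P=pts(s,[(453,270),(706,221),(750,397),(493,449)],.014)
print('tray',P.round(4),P.mean(0),np.linalg.norm(P-np.roll(P,-1,0),axis=1));d=P[[0,3]].mean(0)-P[[1,2]].mean(0);print('dir',np.degrees(np.arctan2(*d[::-1])))
print('edge',pts(s,[(12,520),(27,230)],0).round(4))
print('blue',pts(s,[(135,350),(258,422),(236,463),(109,390)],.006).round(3))
print('notepad',pts(s,[(172,190),(256,195),(268,60)],.02).round(3))
print('green',pts(s,[(390,88),(414,127),(340,166),(317,127)],.02).round(3))
E
```

```text
clip [[0.557  0.2406]
 [0.5753 0.0604]
 [0.5145 0.0545]
 [0.4948 0.2349]] [0.53539977 0.14760183] [0.181123   0.0611231  0.1813819  0.06245411]
dir 96.02213712474601 [0.52589199 0.23772732]
tray [[ 0.5208 -0.0092]
 [ 0.5686 -0.2334]
 [ 0.4121 -0.2663]
 [ 0.3643 -0.0433]] [ 0.46644426 -0.1380332 ] [0.22927677 0.1599436  0.22802571 0.16022511]
dir 102.06129530628583
edge [[0.2999 0.3665]
 [0.5548 0.3677]]
blue [[0.447 0.267]
 [0.386 0.159]
 [0.35  0.177]
 [0.412 0.288]]
notepad [[0.588 0.238]
 [0.584 0.165]
 [0.71  0.157]]
green [[0.685 0.048]
 [0.649 0.026]
 [0.612 0.091]
 [0.648 0.112]]
```

Sizes agree with the spec (181 x 61 mm, 229 x 160 mm). The centre is about (0.535, 0.148) with its axis at 96°, and the left edge is at y of about 0.37. Next I go above the board at its -20 mm point, jaws across it, fingers about 20 mm apart.

Emit:
step_arm([
  [[366,-395,-60,-1.15,21],[366,-395,-60,-1.15,21],[366,-395,-60,-1.15,21],[366,-395,-60,-1.15,21],[366,-395,-60,-1.15,21],[366,-395,-60,-1.15,21],[366,-395,-60,-1.15,21],[366,-395,-60,-1.15,21]],
])

```text
time: 0.87
tool_pos: [0.3968, 0.2781, 0.1684]
ee_rot: [3.141, -0.0, 1.82]
wrist_force: [0.2, 0.1, 0.1]
width: 0.0441
```

```bash
python3 - <<'E'
from h import *
o=robot.get_obs();print(o['tool_pos'],o['ee_rot'],o['joint_positions'],o['width'])
s=cams.snapshot('scene')
for n,u,v in[('wine',283,113),('amber',342,133),('jigger',407,163)]: print(n,px2w(s,u,v,0))
E
```

```text
[0.39684721 0.27808887 0.16838651] [ 3.14122982e+00 -1.65160806e-04  1.81979860e+00] [ 4.94104924e-01 -4.91830324e-02  1.58276645e+00  7.22286397e-05
  1.60761716e+00  2.45105357e-01] 0.044132230508770263
wine [0.71083634 0.32301294 0.        ]
amber [0.73048966 0.13439209 0.        ]
jigger [ 0.7254242  -0.07225391  0.        ]
```

Emit:
step_arm([
  [[135,-145,-60,-0.14,21],[135,-145,-60,-0.14,21],[135,-145,-60,-0.14,21],[135,-145,-60,-0.14,21],[135,-145,-60,-0.14,21],[135,-145,-90,-0.14,21],[135,-145,-90,-0.14,21],[135,-145,-90,-0.14,21]],
])

```text
time: 1.58
tool_pos: [0.529, 0.1346, 0.0765]
ee_rot: [-3.136, -0.0, 1.685]
wrist_force: [0.0, -0.8, 0.5]
width: 0.0195
```

```bash
python3 - <<'E'
from h import *
print(robot.get_obs()['tool_pos'])
s=snap('scene','s2.png'); f=s['frame'][:,:,::-1]
cv2.imwrite('pics/c2.png',cv2.resize(f[90:290,180:380],None,fx=3,fy=3,interpolation=cv2.INTER_CUBIC))
E
```

```text
[0.5290478  0.13460548 0.07647802]
```

View pics/c2.png

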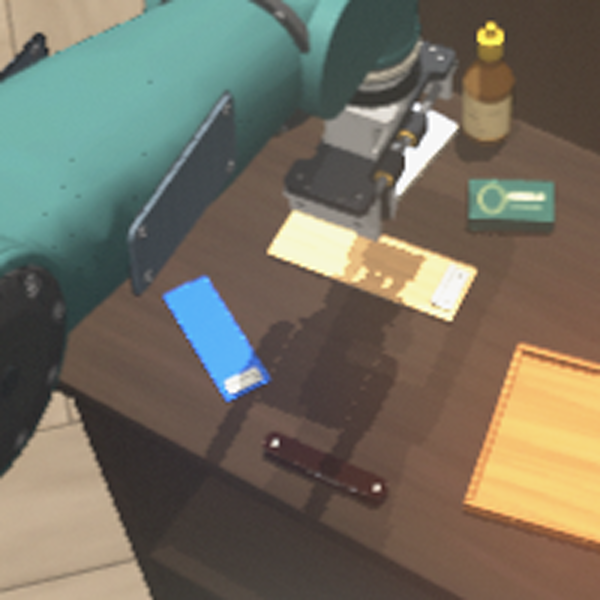

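The gripper is above the board, just to the left of the clip end (clip at crop (452,288)), and nothing is touched. Next I correct the position and come down.

Emit:
step_arm([
  [[8,-7,-30,-0.01,21],[8,-7,-45,-0.01,21],[8,-7,-58,-0.01,21],[8,-7,-62,-0.01,21],[8,-7,-64,-0.01,21],[8,-7,-64,-0.01,21]],
])

```text
time: 2.13
tool_pos: [0.5395, 0.1288, 0.0161]
ee_rot: [3.139, -0.0, 1.677]
wrist_force: [0.1, -0.2, 0.2]
width: 0.0199
```

Emit:
step_arm([
  [[0,0,-5,0,21],[0,0,-7,0,21],[0,0,-9,0,21],[0,0,-9,0,21]],
])

```text
time: 2.47
tool_pos: [0.5394, 0.128, 0.0063]
ee_rot: [3.14, -0.0, 1.676]
wrist_force: [-0.4, 0.1, 3.3]
width: 0.0191
```

Emit:
step_arm([
  [[0,0,-1,0,21],[0,0,-1,0,21],[0,0,-1,0,21]],
])

```text
time: 2.72
tool_pos: [0.5395, 0.128, 0.0063]
ee_rot: [3.14, -0.0, 1.676]
wrist_force: [-1.8, -0.4, 6.1]
width: 0.0198
```

Emit:
step_arm([
  [[0,4,-1,0,21],[0,10,-1,0,21],[0,17,-1,0,21],[0,25,-1,0,21],[0,33,-1,0,21],[0,40,-1,0,21],[0,45,-1,0,21],[0,45,-1,0,21]],
])

```text
time: 3.38
tool_pos: [0.5413, 0.173, 0.0063]
ee_rot: [3.136, 0.001, 1.676]
wrist_force: [-0.2, 0.3, 8.2]
width: 0.0201
```

```bash
cat >> h.py <<'E'
def board(s,z=.006):
    f=s['frame'][:,:,::-1]; h=cv2.cvtColor(f,cv2.COLOR_BGR2HSV)
    m=cv2.inRange(h,(22,60,120),(32,160,255)); m[:80]=0; m[270:]=0
    n,l,st,c=cv2.connectedComponentsWithStats(m)
    out=[]
    for i in range(1,n):
        if st[i,4]>60:
            v,u=np.where(l==i); P=np.array([px2w(s,a,b,z)[:2] for a,b in zip(u,v)])
            out.append((st[i].tolist(),P.min(0).round(4),P.max(0).round(4)))
    return out
E
python3 - <<'E'
from h import *
s=snap('top','t3.png'); 
for b in board(s): print(b)
f=s['frame'][:,:,::-1]
cv2.imwrite('pics/c3.png',cv2.resize(f[75:275,195:475],None,fx=2.8,fy=2.8,interpolation=cv2.INTER_CUBIC))
E
```

```text
([200, 80, 36, 30, 720], array([0.6777, 0.2975]), array([0.7554, 0.3883]))
([253, 153, 16, 26, 260], array([0.5017, 0.2079]), array([0.5651, 0.2467]))
([294, 152, 10, 23, 129], array([0.5131, 0.1221]), array([0.5691, 0.1453]))
([237, 155, 6, 25, 94], array([0.4986, 0.2713]), array([0.5592, 0.286 ]))
```

View pics/c3.png

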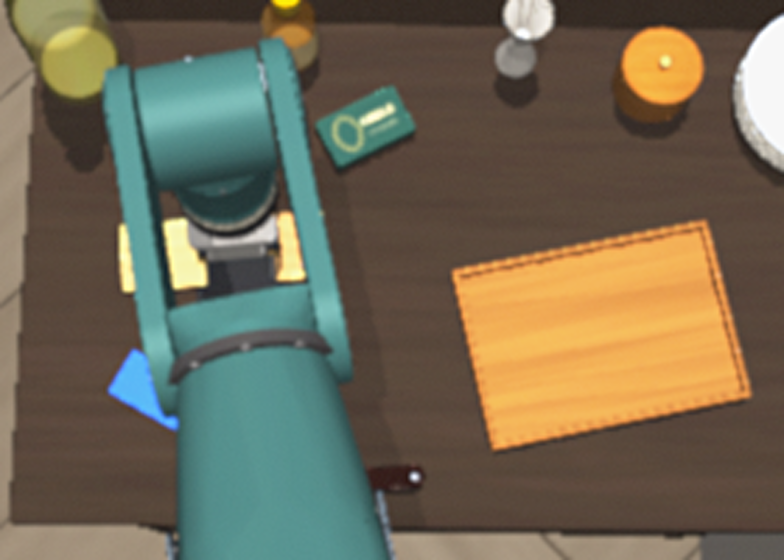

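The board followed by 45 mm (plain-end edge crop u 170→119), with no tilt and 8 N of press. Next I slide it another ~145 mm, drifting slightly to -x to stay clear of the wine bottle.

Emit:
step_arm([
  [[0,4,0,0,21],[-1,10,0,0,21],[-2,18,0,0,21],[-3,27,0,0,21],[-4,37,0,0,21],[-6,47,0,0,21],[-8,57,0,0,21],[-10,65,0,0,21]],
])

```text
time: 4.1
tool_pos: [0.5314, 0.2376, 0.0063]
ee_rot: [3.136, 0.002, 1.676]
wrist_force: [0.4, -2.9, 7.8]
width: 0.0197
```

Emit:
step_arm([
  [[0,10,0,0,21],[0,20,0,0,21],[0,31,0,0,21],[0,42,0,0,21],[0,53,0,0,21],[0,63,0,0,21],[0,70,0,0,21],[0,73,0,0,21]],
])

```text
time: 4.77
tool_pos: [0.531, 0.311, 0.0063]
ee_rot: [3.137, 0.001, 1.676]
wrist_force: [0.1, -4.2, 9.2]
width: 0.0204
```

```bash
python3 - <<'E'
from h import *
s=snap('top','t4.png'); 
f=s['frame'][:,:,::-1]
for b in board(s): print(b)
cv2.imwrite('pics/c4.png',cv2.resize(f[75:275,155:435],None,fx=2.8,fy=2.8,interpolation=cv2.INTER_CUBIC))
E
```

```text
([200, 80, 36, 30, 581], array([0.6779, 0.2971]), array([0.7554, 0.3883]))
([183, 152, 23, 26, 339], array([0.5018, 0.362 ]), array([0.565 , 0.4188]))
([242, 156, 15, 25, 95], array([0.4965, 0.2374]), array([0.5568, 0.2735]))
```

View pics/c4.png

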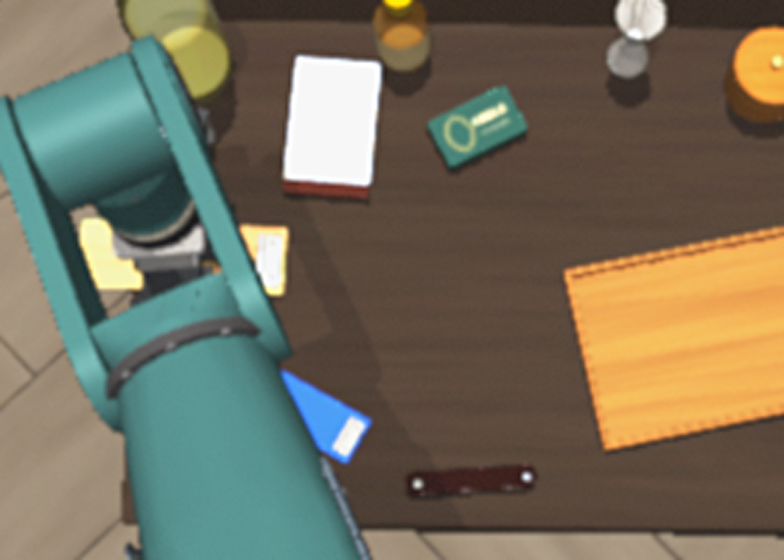

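The plain end now sits at y of about 0.42, past the edge, with the clip side still up. I nudge it 10 mm more, then lift the fingers straight up and open them.

Emit:
step_arm([
  [[0,5,0,0,21],[0,10,0,0,21],[0,11,0,0,21],[0,11,1,0,21],[0,11,4,0,21],[0,11,20,0,21],[0,11,50,0,21],[0,11,80,0,60]],
])

```text
time: 5.48
tool_pos: [0.5273, 0.3211, 0.0821]
ee_rot: [-3.136, 0.001, 1.676]
wrist_force: [0.5, -0.5, 0.5]
width: 0.0236
```

Emit:
step_arm([
  [[-100,-40,30,0,100],[-150,-40,60,0,100],[-150,-40,60,0,100],[-150,-40,60,0,100],[-150,-40,60,0,100]],
])

```text
time: 5.9
tool_pos: [0.375, 0.2817, 0.1471]
ee_rot: [3.139, -0.003, 1.678]
wrist_force: [-0.0, 0.2, 0.3]
width: 0.0562
```

```bash
python3 - <<'E'
from h import *
o=robot.get_obs();print(o['tool_pos'],o['ee_rot'],o['width'])
s=snap('top','t5.png'); 
f=s['frame'][:,:,::-1]
for b in board(s): print(b)
cv2.imwrite('pics/c5.png',cv2.resize(f[125:225,165:305],None,fx=5.6,fy=5.6,interpolation=cv2.INTER_CUBIC))
E
```

```text
[0.37500068 0.28169911 0.14709658] [ 3.13922179e+00 -2.71918570e-03  1.67809151e+00] 0.056218368811987864
([200, 80, 36, 30, 751], array([0.6777, 0.2971]), array([0.7554, 0.3883]))
([179, 153, 13, 11, 100], array([0.5366, 0.3989]), array([0.5625, 0.4283]))
([207, 154, 47, 27, 526], array([0.4958, 0.2459]), array([0.5607, 0.3601]))
```

View pics/c5.png

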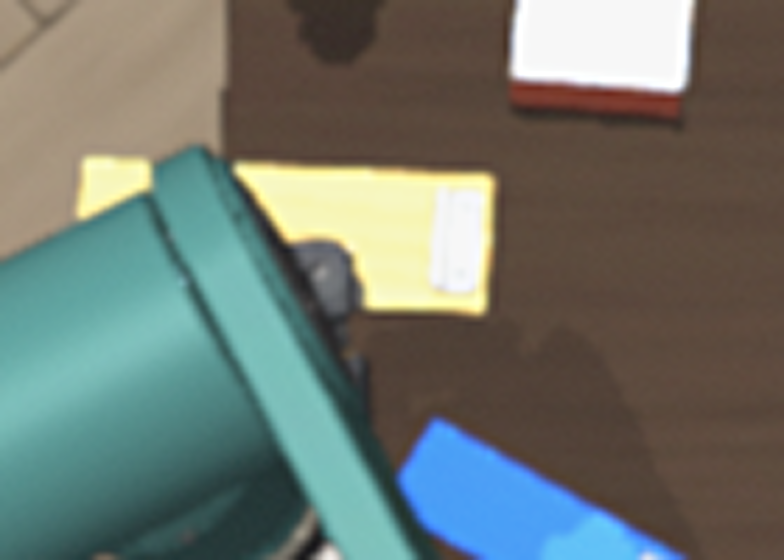

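The board lies flat with corners TL (82,156), TR (495,174), BR (487,314). It turned a few degrees during the slide, and the plain end is clearly past the edge (u≈225).

```bash
python3 - <<'E'
from h import *
s=cams.snapshot('top')
P=pts(s,[(82,156),(495,174),(487,314)],.006,5.6,(165,125)); print(P)
d=P[0]-P[1]; print(np.linalg.norm(d),np.linalg.norm(P[1]-P[2]),np.degrees(np.arctan2(d[1],d[0])))
c=(P[0]+P[2])/2; u=d/np.linalg.norm(d); print('c',c,'end',c+.09*u)
for t in(.05,.055,.06): print(t,c+t*u)
print(pts(s,[(225,120)],0,5.6,(165,125)))
print(robot.get_obs()['tool_pos'])
E
```

```text
[[0.56341067 0.42865657]
 [0.55803315 0.24659053]
 [0.49483419 0.24774806]]
0.18214543114411758 0.06320955461320879 88.30819710026888
c [0.52912243 0.33820231] end [0.53177952 0.42816308]
0.05 [0.53059859 0.38818052]
0.055 [0.53074621 0.39317834]
0.06 [0.53089383 0.39817616]
[[0.58249364 0.36815019]]
[0.37857116 0.28205886 0.14465648]
```

Board axis is at 88.3°, centre (0.529, 0.338), plain end y≈0.428, so ~58 mm overhangs. I go above the pinch point (0.531, 0.397).

Emit:
step_arm([
  [[152,115,-45,-0.135,100],[152,115,-45,-0.135,100],[152,115,-45,-0.135,100],[152,115,-45,-0.135,100],[152,115,-45,-0.135,100],[152,115,-70,-0.135,100],[152,115,-80,-0.135,100],[152,115,-80,-0.135,100]],
])

```text
time: 6.67
tool_pos: [0.5289, 0.3949, 0.0567]
ee_rot: [-3.132, 0.006, 1.54]
wrist_force: [-0.1, 0.6, -0.3]
width: 0.0943
```

```bash
python3 - <<'E'
from h import *
s=snap('scene','s6.png'); f=s['frame'][:,:,::-1]
o=robot.get_obs();print(o['tool_pos'],o['ee_rot'],o['width'])
cv2.imwrite('pics/c6.png',cv2.resize(f[60:260,140:380],None,fx=3.2,fy=2.9,interpolation=cv2.INTER_CUBIC))
E
```

```text
[0.52954896 0.39541221 0.05953436] [-3.13543678  0.00416934  1.54025805] 0.09416219054169254
```

View pics/c6.png

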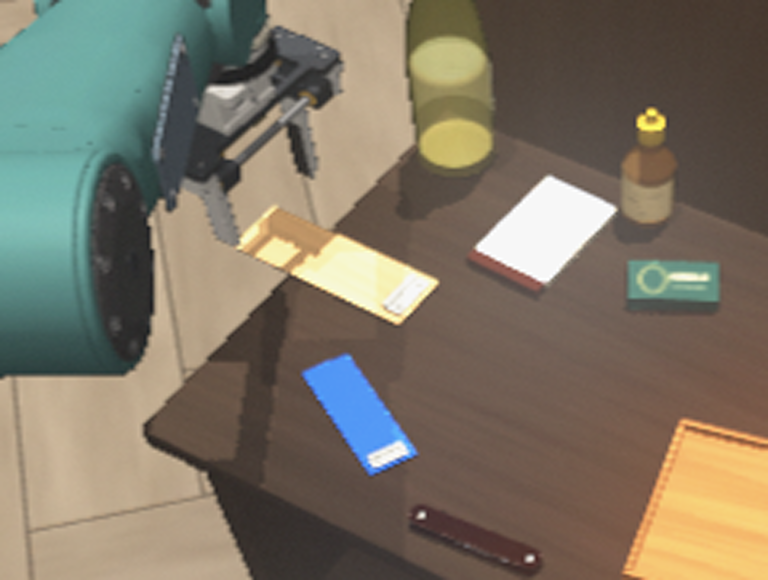

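The open fingers straddle the overhanging part (tips at (230,240) and (308,172)), clear of the bottle. I go down beside it.

Emit:
step_arm([
  [[1,2,-20,0,100],[1,2,-40,0,100],[1,2,-58,0,100],[1,2,-66,0,100],[1,2,-66,0,100],[1,2,-66,0,100]],
])

```text
time: 7.22
tool_pos: [0.5322, 0.3988, -0.0014]
ee_rot: [3.141, -0.0, 1.541]
wrist_force: [-0.0, 0.7, 0.2]
width: 0.094
```

Emit:
step_arm([
  [[0,-1,-4,0,75],[0,-1,-4,0,62],[0,-1,-4,0,50],[0,-1,-4,0,40],[0,-1,-4,0,40],[0,-1,-4,0,40],[0,-1,-4,0,40],[0,-1,-4,0,40]],
])

```text
time: 7.88
tool_pos: [0.5323, 0.398, -0.0059]
ee_rot: [3.141, -0.0, 1.541]
wrist_force: [0.3, -0.2, 2.5]
width: 0.059
```

It stopped at 59 mm, so the board is pinched. I close fully and lift straight up over the edge.

Emit:
step_arm([
  [[0,0,0,0,0],[0,0,3,0,0],[0,0,8,0,0],[0,0,15,0,0],[0,0,24,0,0],[0,0,34,0,0],[0,0,42,0,0],[0,0,42,0,0]],
])

```text
time: 8.55
tool_pos: [0.5336, 0.3989, 0.0392]
ee_rot: [3.137, -0.003, 1.541]
wrist_force: [0.6, -0.8, -0.1]
width: 0.0594
```

```bash
python3 - <<'E'
from h import *
s=snap('scene','s7.png'); f=s['frame'][:,:,::-1]
o=robot.get_obs();print(o['tool_pos'],o['wrist_force'],o['wrist_torque'],o['width'])
cv2.imwrite('pics/c7.png',cv2.resize(f[90:210,180:330],None,fx=5,fy=5,interpolation=cv2.INTER_CUBIC))
E
```

```text
[0.5331224  0.39855606 0.03794512] [-0.01373961 -0.4608165  -1.11028143] [ 0.0564057   0.06402912 -0.01011566] 0.05927491453636479
```

View pics/c7.png

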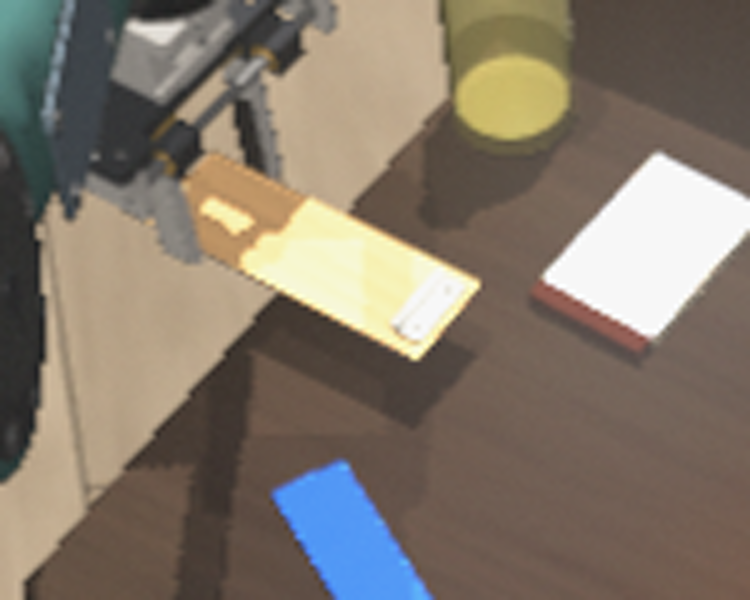

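The board is clear of the stand and nearly level, with the clip up (clip at (425,305), its shadow offset below). The wrist carries about 1 N. Now I raise it a little more and carry it to the tray, where the target TCP is (0.454, -0.079), turned +0.24.

Emit:
step_arm([
  [[0,-5,12,0,0],[-3,-20,25,0.02,0],[-8,-45,35,0.04,0],[-13,-75,40,0.06,0],[-18,-105,40,0.08,0],[-23,-135,40,0.1,0],[-28,-165,40,0.12,0],[-33,-195,40,0.14,0]],
])

```text
time: 9.27
tool_pos: [0.4982, 0.2011, 0.0759]
ee_rot: [-3.141, 0.0, 1.682]
wrist_force: [0.4, -1.0, -0.6]
width: 0.0595
```

Emit:
step_arm([
  [[-5,-30,0,0.02,0],[-10,-60,0,0.04,0],[-15,-90,0,0.06,0],[-20,-120,0,0.08,0],[-25,-150,0,0.1,0],[-30,-180,0,0.1,0],[-35,-205,0,0.1,0],[-40,-225,0,0.1,0]],
])

```text
time: 9.93
tool_pos: [0.458, -0.0243, 0.0759]
ee_rot: [-3.141, 0.001, 1.779]
wrist_force: [0.8, 0.5, -0.6]
width: 0.0592
```

Emit:
step_arm([
  [[-3,-30,0,0,0],[-6,-52,0,0,0],[-6,-58,0,0,0],[-6,-58,0,0,0],[-6,-58,0,0,0],[-6,-58,0,0,0]],
])

```text
time: 10.43
tool_pos: [0.4529, -0.0792, 0.0756]
ee_rot: [3.142, -0.001, 1.782]
wrist_force: [-0.2, -0.7, -0.7]
width: 0.0594
```

Emit:
step_arm([
  [[0,0,-12,0,0],[0,0,-25,0,0],[0,0,-35,0,0],[0,0,-40,0,0],[0,0,-42,0,0],[0,0,-42,0,0]],
])

```text
time: 10.93
tool_pos: [0.4527, -0.0796, 0.0331]
ee_rot: [-3.141, -0.001, 1.782]
wrist_force: [-0.1, -0.1, -0.4]
width: 0.0596
```

```bash
python3 - <<'E'
from h import *
s=snap('scene','s8.png'); f=s['frame'][:,:,::-1]
o=robot.get_obs();print(o['tool_pos'],o['wrist_force'],o['width'])
cv2.imwrite('pics/c8.png',cv2.resize(f[170:310,280:480],None,fx=4,fy=4,interpolation=cv2.INTER_CUBIC))
E
```

```text
[ 0.45312408 -0.07985584  0.03369533] [-0.27987829  0.14022499 -1.33426013] 0.059591160109147695
```

View pics/c8.png

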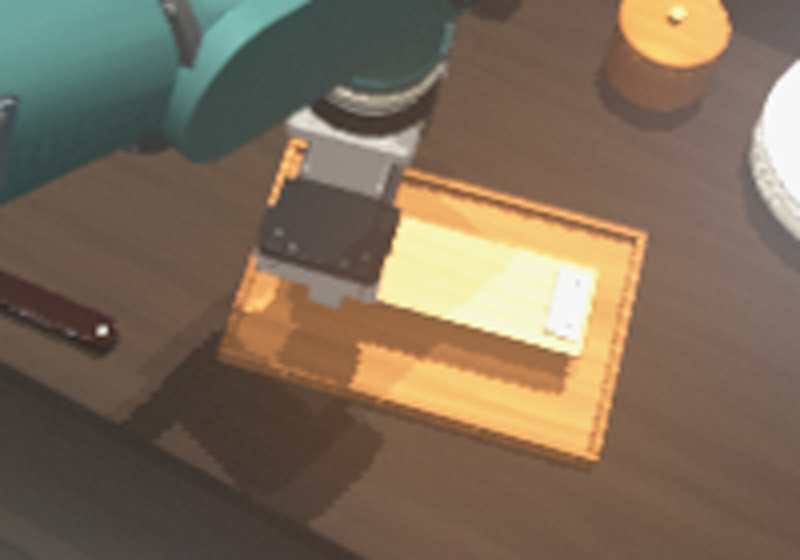

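The board hangs level and parallel inside the tray outline, clip end at (570,300), with gaps to the walls on every side. I lower it.

Emit:
step_arm([
  [[0,0,-8,0,0],[0,0,-16,0,0],[0,0,-21,0,0],[0,0,-24,0,0],[0,0,-26,0,0],[0,0,-27,0,0],[0,0,-27,0,0]],
])

```text
time: 11.57
tool_pos: [0.4529, -0.0802, 0.0064]
ee_rot: [-3.141, -0.0, 1.781]
wrist_force: [-0.2, -0.2, -1.2]
width: 0.0595
```

Emit:
step_arm([
  [[0,0,-0.5,0,0],[0,0,-1,0,0],[0,0,-1.5,0,0],[0,0,-1.5,0,0]],
])

```text
time: 11.9
tool_pos: [0.4532, -0.0802, 0.0053]
ee_rot: [3.141, 0.0, 1.781]
wrist_force: [-0.4, 0.1, -0.6]
width: 0.0592
```

The tips are at the tray floor with the board ~5 mm above it. I release and then go up.

Emit:
step_arm([
  [[0,0,0,0,66],[0,0,0,0,70],[0,0,0,0,78],[0,0,0,0,82],[0,0,0,0,82],[0,0,0,0,82]],
])

```text
time: 12.4
tool_pos: [0.4533, -0.0803, 0.0053]
ee_rot: [3.141, 0.0, 1.781]
wrist_force: [0.7, 0.0, -0.3]
width: 0.0771
```

Emit:
step_arm([
  [[0,0,10,0,82],[0,0,30,0,82],[0,0,60,0,82],[0,0,95,0,82],[0,35,115,0,82],[0,75,120,0,82],[0,115,120,0,82],[0,155,120,0,82]],
])

```text
time: 13.07
tool_pos: [0.4535, 0.0761, 0.1273]
ee_rot: [3.138, 0.001, 1.779]
wrist_force: [1.0, 0.6, -0.2]
width: 0.0772
```

Emit:
step_arm([
  [[0,40,0,0,82],[0,80,0,0,82],[0,120,0,0,82],[0,150,0,0,82],[0,150,0,0,82],[0,150,0,0,82]],
])

```text
time: 13.57
tool_pos: [0.4526, 0.2259, 0.1255]
ee_rot: [3.142, 0.001, 1.784]
wrist_force: [-1.0, -0.2, -0.2]
width: 0.0769
```

```bash
python3 - <<'E'
from h import *
s=snap('top','t9.png'); f=s['frame'][:,:,::-1]
o=robot.get_obs();print(o['tool_pos'],o['wrist_force'],o['width'],o['time'])
cv2.imwrite('pics/c9.png',cv2.resize(f[140:250,340:480],None,fx=5,fy=5,interpolation=cv2.INTER_CUBIC))
E
```

```text
[0.45279732 0.2247602  0.12540513] [ 0.45532866 -0.2116051  -0.245545  ] 0.07721127499914235 13.6167
```

View pics/c9.png

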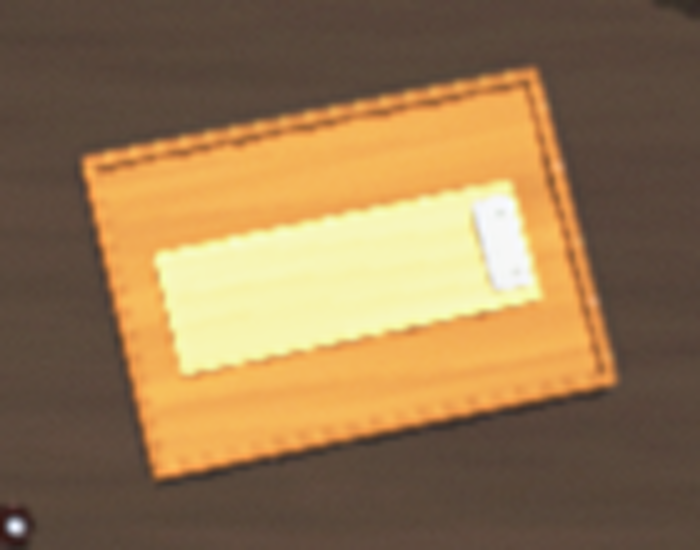

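The clipboard lies flat, clip up, in the middle of the tray. Its corners (157,255), (512,182), (540,297), (183,375) centre on about (348,277), and the tray centres on about (349,273). The gripper is well away, so I hand in.

```bash
python3 - <<'E'
from h import *
print(robot.close_job())
E
```

```text
the job is handed in; nothing more can be done
None
```

The clipboard now lies flat, clip side up, in the bill tray, and I handed the job in at about 13.7 s of the 58 s allowed. `close_job` gives no verdict, so what follows rests on my own checks.

- **Slide:** I pressed on the top with about 8 N and slid the clipboard until the plain end measured y ≈ 0.428, about 58 mm past the edge. It turned about 8° on the way, and I matched the grasp to that.
- **Pinch and lift:** I gripped it about 60 mm towards the plain end from its middle and lifted it there. The fingers held a width of 59 mm and the wrist carried about 1 N.
- **Placing:** I carried it to the tray, turned it to line up, and released it with the fingertips at the tray floor. From the finger height, the board was about 5 mm above the floor when I let go.
- **Last checks:** The final top picture shows it within a few millimetres of the tray's middle and parallel to the walls. The gripper was well away and the wrist force was close to zero.

No check failed. I did not measure the final height or tilt separately; I judged it flat from that one picture.

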